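# Close the shaker and hold its run key in

## Task

Get the bench shaker ready to run: first gently lower its hinged lid until it is fully closed, then take the keyed spindle (the one with the flat grip) from its stand, and push it into the steel hub on the shaker's deck, turning it until its key slips into the keyway. Keep pushing until the collar sits on the hub against the spring, and finish while still gripping it and holding it pressed in: the spring lifts it if you let go. Leave the lid closed and do not disturb the other spindle or the other things on the bench.

Things in the scene. Friction and masses are not known exactly. Their poses are not given: they have to be found in the camera images.
- shaker: Fixed white bench shaker. Origin under the centre of its open-topped chamber, 200 x 200 mm, 100 mm high, walls 8 mm; its x axis points to the hinge side, away from the robot. A low deck (200 mm along x, 130 mm along y, 45 mm high) adjoins the chamber's -y side (y -100 to -230 mm) and carries the hub.
- lid (a joint): Angle (rad) of the grey lid: 0 closed, growing as it opens; starts 0.8 to 1.2. A plate 200 x 200 x 8 mm covering the chamber; the hinge line runs along the shaker's y at x = +100, z = 100.5 mm in its frame, on the plate's underside (the free edge rises and leans to the hinge as it opens). The stiff hinge stays where it is left; 2 to 4 N on the free end moves it.
- lid_handle (a point): Outer end of the small black knob on the lid's outer face, 35 mm out from the face, 170 mm from the hinge line, in the middle of the lid's width.
- hub_mouth (a point): Centre of the bore in the top face of the fixed steel hub, an upright twelve-sided boss 58 mm across on the deck; the face is level, 110 mm above the bench. Round blind bore 22 mm in diameter with one keyway slot, 10.5 mm wide, reaching 17 mm from the axis. x points from the axis to the keyway, z up.
- plunger (a joint): Travel (m) of the spring plunger at the bottom of the bore: 0 at rest, top 40 mm below the hub's top face; 0.010 fully pressed, where the spindle's collar sits on the hub's face. The spring pushes back with 3.6 N at first and 9.6 N fully pressed, more than the spindle weighs.
- key_grip (a point): Centre of the flat black grip of the keyed spindle (loose, 0.13 to 0.24 kg), standing upright in one of two grey stands. Grip 40 mm along x, 16 mm along y, 48 mm high; pinch its 16 mm. z up along the shaft; x points to the key's side, marked by a steel tab 8 mm wide on the collar, out to 33 mm from the axis. Collar under the grip: 44 mm diameter, 8 mm thick, underside 32 mm below this point.
- key_nose (a point): Lower end of the keyed spindle's shaft, on its axis, 82 mm below key_grip; same axes. Shaft round, 20 mm diameter, 50 mm long below the collar, nose chamfered over 5 mm. Key 8 mm wide, out to 15.5 mm from the axis, from the collar down to 16 mm above this end: the first 16 mm enter the bore at any angle, then the key must meet the keyway.
- stand_a: Fixed grey ring-shaped stand of the keyed spindle, 68 mm in diameter, 55 mm high, with a loose 34 mm hole; origin at the centre of its underside. The spindle's collar rests on its top; lift the spindle 50 mm to clear it.
- blank: The other spindle, not to be used: same shaft and collar but no key, no tab, and a round knob for a grip (34 mm in diameter), standing in a stand of the same kind; origin at its nose end, 5 mm above the bench; knob top 97 mm above the bench.
- beaker: Loose glass beaker, 68 mm in diameter, 90 mm high; origin under its centre. Leave alone.
- jar: Loose white jar, 48 mm in diameter, 60 mm high; origin under its centre. Leave alone.
- dish: Loose clear dish, 90 mm in diameter, 15 mm high; origin under its centre. Leave alone.
- flask: Loose white bottle, 72 mm in diameter, 170 mm high; origin under its centre. Leave alone.
- spatula: Loose steel spatula, 190 mm long, lying on the bench along its own x. Leave alone.

How it is judged (in metres and radians):
On the way, in this order (a step that is already met when the one before it is completed fails the run):
1. the lid is lowered closed, before the spindle is pushed home (value of joint lid below 0.06 rad), for 0.2 s.
2. the keyed spindle is pushed home in the hub against the spring (value of joint plunger above 0.007 m and horizontal distance between key_nose and hub_mouth below 0.004 m and angle between key_grip's own z axis and vertical below 0.1 rad and angle between the x axis of key_grip and the x axis of hub_mouth, either way round below 0.2 rad), for 0.2 s.
At the end, for the whole second after the job is handed in: Lid closed within 0.06 rad; keyed spindle upright within 0.1 rad, nose within 4 mm of the bore axis, key within 0.2 rad of the keyway, plunger pressed more than 7 of its 10 mm (collar within 3 mm of the hub), fingers still holding it, all through the last second (all of step 2 and value of joint lid below 0.06 rad and contact force between the fingers and key above 1 N); the arm keeps its last pose, push and grip.
It fails at once if the lid slams (closes faster than 3 rad/s) (velocity of joint lid below -3 rad/s).
It fails at once if the other spindle or another loose thing is moved by more than 3 cm (distance of any of blank, beaker, jar, dish, flask, spatula from where it was at the start of the episode above 0.03 m).
It also fails if it takes over 54 s, if anything falls off the work surface, if the arm or the gripper's body presses on something with over 40 N, if the wrist force passes 120 N, or if a joint passes its speed limit or range.

## Robot

A 6-joint arm with a two-finger parallel gripper is mounted at the origin on the work surface. World frame = base frame: x ahead of the robot, y to its left, z up, the work surface at z = 0. Lengths are in m, angles in degrees, forces in N, time in s.
With the tool pointing down it reaches from about 0.35 to 0.875 m from the base axis. Payload 4.2 kg.
Tool frame: the origin (TCP) lies midway between the tips of the shut fingers; the grasp point (between the pads) lies 19 mm behind it (r.grasp_offset is the distance from the TCP to the grasp point, in m); z points along the fingers, y is the direction in which the jaws open and shut (so a half turn about z gives the same grasp; the last joint's range is limited). The gripper opens to 87 mm and grips with 3 to 60 N. Pads are 19 mm wide; open, the fingers measure 117 mm over their backs; the gripper's body (75 mm by 190 mm) begins 51 mm behind the grasp point.
Start: joints at [-50.443, 22.042, 0.453, 0, -68.411, -14.817], TCP at [0.262, -0.568, 0.223] pointing down, gripper open.
Joint ranges: [-179.83, 179.83], [-69.29, 118.12], [-61.27, 80.66], [-181.25, 117.63], [-171.15, -9.14], [-177.46, 177.46]. Speed limits (degrees/s): [159.86, 159.86, 180, 180, 180, 180].

## Interface

Orientations are given as a 3x3 rotation matrix whose columns are the frame's x, y, z axes.
In Python, from station import r gives the robot as it stands.
- The arm moves only by the shell command python3 -m crank 'ROWS'. ROWS is JSON, a list of rows, each a list of 3 entries, a list of its own where there are three numbers: the closure, from -1 (fully open) to 1 (shut), so that 0 is half open, then the shift along the tool's x, y, z as a fraction of full scale, then the turn, a rotation vector about the tool's x, y, z as a fraction of full scale. In form: [[fingers, [dx, dy, dz], [wx, wy, wz]], ...]. A call has 1 to 8 rows; each row shifts and turns the commanded pose from where the row before left it, along the tool's axes as they then stand; what a row does not reach is not made up. Full scale, the value 1, is 100 mm for a shift and 45 degrees for a turn. A row lasts 1/10 s, in which the tool goes at most 50 mm and 8.59 degrees, less where a joint would pass 70% of its speed; a pose out of reach is approached as far as the arm can. A call with a number of a shift or a turn outside -1 to 1 is refused whole. A call with a gripper value outside its range is refused whole. The fingers move at their own pace and stop on an object; the grip force is fixed at half the most. Time passes only in rows, so rows that do not move let the fingers close. It gives the time, the measured TCP pose, the force and the opening at its end, in the units of the state.
- r.sense(): the state, without advancing time (a new reading comes with each control period).
- r.capture(name): name is "scene" or "side" or "wrist"; returns a dict with "img" (384x512x3 uint8, blue, green, red), "fx", "fy", "cx", "cy" (pixels), "R" (3x3) and "t" (3): a world point X has camera coordinates R X + t. Camera axes: x right, y down, z forward; pixel columns grow to the right and rows downward; lengths in m; the calibration is good to about 2 mm. A picture is of the moment at which its call begins. There is no depth.
- r.finish_job(): hands the job in, once; it reports no verdict.
The state is a dict: "time_s": time; "joints": joint angles; "joint_velocities": joint speeds; "effort": joint torques, N m; "tcp_pos": TCP position; "ee_rot": TCP orientation; "wrist_force": force on the tool from outside, world axes, zero at the start; "moment": the same for the moment, N m; "gripper_width": opening from 0.0 (shut) to 1.0 (fully open).
Only numpy, scipy, OpenCV 4.12 (cv2) and the standard library are available. Lean on these libraries where they do the work, as an engineer would, in place of code of your own. Each camera call takes 0.05 s, during which the arm holds its last target.

## Working session

There is one attempt and no reset: what is moved stays moved. The work goes in short steps, Python scripts to look and compute and a shell command to move; the robot and the scene stay as the last step left them, time stands still between calls to the robot, and variables do not carry over. Pictures are saved under pics/ and viewed, and the job is handed in when it is done.

```bash
ls; mkdir -p pics; python3 - <<'E'
from station import r
import cv2
for n in ["scene","side","wrist"]:
    c=r.capture(n); cv2.imwrite(f"pics/{n}0.png",c["img"])
    print(n,c["fx"],c["cx"],c["cy"],c["R"],c["t"])
print(r.sense(), r.grasp_offset)
E
```

```text
pics
scene 407.77272727714217 249.69453461541585 201.21920638023175 [[ 0.15902378  0.98724133 -0.00812345]
 [ 0.81496586 -0.13590929 -0.56334652]
 [-0.55726302  0.08296516 -0.8261808 ]] [-0.15237059 -0.40440648  1.46896757]
side 363.73931843341495 257.13346770712724 193.69048186318207 [[-0.93072678 -0.36514566  0.02040338]
 [-0.20277609  0.46882197 -0.85970217]
 [ 0.30435097 -0.80428515 -0.51038797]] [0.54561602 0.15676886 1.02990649]
wrist 292.7929194192496 253.82162908673726 192.8597429491318 [[-0.41971929  0.90765201  0.00188376]
 [ 0.8803723   0.40659776  0.24417796]
 [ 0.22086269  0.10414461 -0.96972861]] [ 0.62355925 -0.02800318  0.38941345]
{'time_s': 0.15, 'joints': array([-5.04444592e+01,  2.20805760e+01,  3.98103693e-01, -2.04432420e-02,
       -6.84124438e+01, -1.48176388e+01]), 'joint_velocities': array([ 3.39013187e-02, -1.32973392e-01,  2.90121285e-01,  4.40793051e-02,
       -2.42081600e-03, -5.24289530e-05]), 'effort': array([ 1.32340824e-04, -3.91052341e+01,  1.87586975e+01,  4.22236517e+00,
        1.23582920e-02, -1.39103317e-04]), 'tcp_pos': array([ 0.26137331, -0.56721801,  0.22171421]), 'ee_rot': array([[-9.08286554e-01, -4.18347818e-01, -7.99150213e-04],
       [-4.18348569e-01,  9.08285340e-01,  1.48851578e-03],
       [ 1.03139093e-04,  1.68632222e-03, -9.99998573e-01]]), 'wrist_force': array([ 0.54421889, -0.11771498, -0.6156289 ]), 'moment': array([-0.00676155,  0.00326757, -0.05132927]), 'gripper_width': 1.0002083497080223} 0.0187
```

View pics/scene0.png

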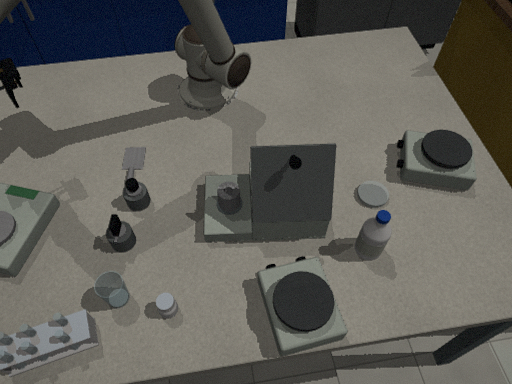

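View pics/side0.png

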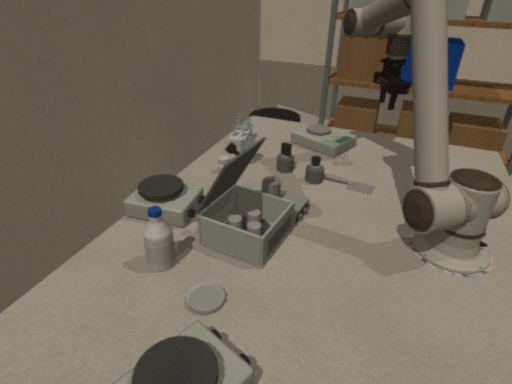

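View pics/wrist0.png

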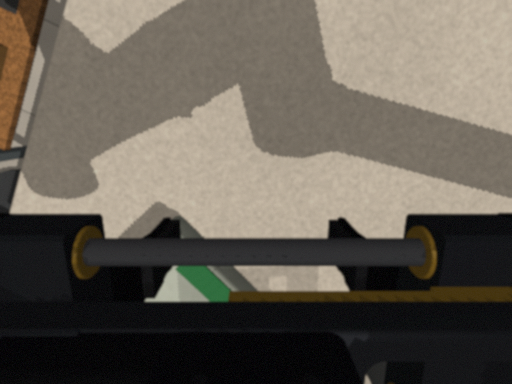

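The scene view shows the robot at the top. The shaker is at about (268,190), with its knob at (295,162) and the hub at (229,195). The spindles are at (120,232) (flat grip) and (136,195) (round knob). I'll zoom in.

```bash
python3 - <<'E'
import cv2
a=cv2.imread("pics/scene0.png"); b=cv2.imread("pics/side0.png")
cv2.imwrite("pics/z1.png",cv2.resize(a[135:265,85:345],None,fx=3,fy=3,interpolation=cv2.INTER_CUBIC))
cv2.imwrite("pics/z2.png",cv2.resize(b[130:270,190:350],None,fx=4,fy=4,interpolation=cv2.INTER_CUBIC))
E
```

```text
(no output)
```

View pics/z1.png

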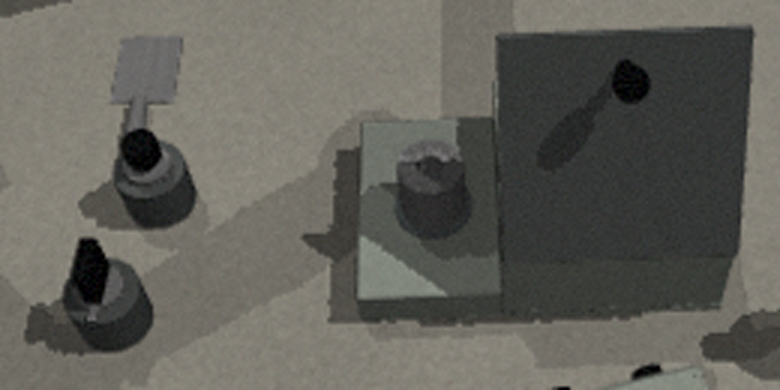

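View pics/z2.png

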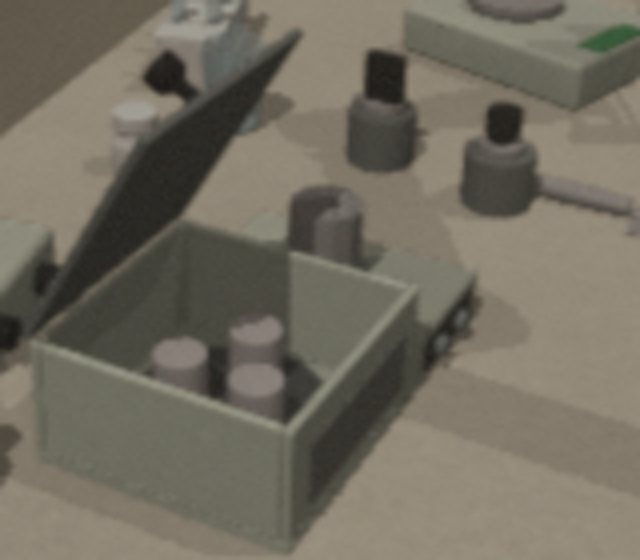

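```bash
cat > h.py <<'E'
import numpy as np, cv2
from scipy.optimize import least_squares
def proj(c,X):
    p=c["R"]@np.asarray(X,float)+c["t"]; return np.array([c["fx"]*p[0]/p[2]+c["cx"],c["fy"]*p[1]/p[2]+c["cy"]])
def onz(c,uv,z):
    d=c["R"].T@np.array([(uv[0]-c["cx"])/c["fx"],(uv[1]-c["cy"])/c["fy"],1]); o=-c["R"].T@c["t"]
    return o+d*(z-o[2])/d[2]
def tri(obs):
    A=[];b=[]
    for c,uv in obs:
        d=c["R"].T@np.array([(uv[0]-c["cx"])/c["fx"],(uv[1]-c["cy"])/c["fy"],1]);d/=np.linalg.norm(d)
        o=-c["R"].T@c["t"];P=np.eye(3)-np.outer(d,d);A.append(P);b.append(P@o)
    return np.linalg.lstsq(np.vstack(A),np.hstack(b),rcond=None)[0]
E
python3 - <<'E'
from station import r
from h import *
import pickle
C={n:r.capture(n) for n in("scene","side")}
pickle.dump(C,open("cams.pkl","wb"))
s=C["scene"];d=C["side"]
S=lambda u,v:(85+u/3,135+v/3)
D=lambda u,v:(190+u/4,130+v/4)
L=lambda a,l,y,n:(.1-l*np.cos(a)+n*np.sin(a)*1, y, .1005+l*np.sin(a)+n*np.cos(a))
obs=[(d,D(290,430),lambda a:(-.1,.1,.1)),(d,D(40,343),lambda a:(.1,.1,.1)),(d,D(415,288),lambda a:(-.1,-.1,.1)),(d,D(290,548),lambda a:(-.1,.1,0)),(d,D(185,225),lambda a:(.1,-.1,.1)),
(s,S(360,122),lambda a:(-.1,-.23,.045)),(s,S(358,298),lambda a:(.1,-.23,.045)),
(s,S(630,80),lambda a:L(a,.17,0,.043)),(d,D(160,73),lambda a:L(a,.17,0,.043)),
(s,S(497,36),lambda a:L(a,.2,-.1,.004)),(s,S(752,28),lambda a:L(a,.2,.1,.004)),(d,D(300,32),lambda a:L(a,.2,-.1,.008))]
def T(p,X):
    c,q=np.cos(p[2]),np.sin(p[2]); return np.array([p[0]+c*X[0]-q*X[1],p[1]+q*X[0]+c*X[1],X[2]])
f=lambda p:np.hstack([proj(c,T(p,L_(p[3])))-uv for c,uv,L_ in obs])
o=least_squares(f,[.5,.1,0,1],loss="soft_l1")
print(o.x); print(f(o.x).reshape(-1,2).round(1).tolist())
print("knob end",T(o.x,L(o.x[3],.17,0,.043)),"free edge",T(o.x,L(o.x[3],.2,0,.0)))
print("hub",onz(s,S(430,160),.11))
for nm,(a,b) in dict(gripbase=((93,300),None)).items(): pass
print("grip top c",onz(s,S(90,245),.111+.0),"tab",onz(s,S(93,314),.059))
print("stand top? ",onz(s,S(108,285),.055), "blank knob",onz(s,S(141,150),.097))
for u in [(120,232)]:pass
E
```

```text
[ 0.55112491  0.17062656 -0.11293997  1.0256705 ]
[[0.3, 0.5], [-3.8, -0.4], [0.8, -1.3], [-0.8, 1.7], [-1.5, -2.5], [-0.2, -0.6], [-0.7, 0.4], [0.4, 0.2], [1.2, -0.1], [-0.3, -1.0], [0.3, -1.8], [-0.6, -1.6]]
knob end [0.59943347 0.16514727 0.26815715] free edge [0.54744338 0.17104413 0.27151241]
hub [0.53230208 0.01206486 0.11      ]
grip top c [ 0.5738001  -0.28314086  0.111     ] tab [ 0.61011638 -0.29409477  0.059     ]
stand top?  [ 0.58031496 -0.28287674  0.055     ] blank knob [ 0.46851451 -0.24411312  0.097     ]
```

```bash
cat >> h.py <<'E'
def delta(r,target,xang=None):
    """shift (units of 100mm) in tool axes, turn about tool z in 45deg units; xang = world heading of tool x, deg"""
    s=r.sense();R=s["ee_rot"];d=R.T@(np.array(target)-s["tcp_pos"])*10
    cur=np.degrees(np.arctan2(R[1,0],R[0,0]))
    out=[d.round(3).tolist(),"xhead",round(cur,2)]
    if xang is not None:
        w=-((xang-cur+180)%360-180); out+=["turn",round(w/45,3)]
    print(out,"F",s["wrist_force"].round(2),"t",s["time_s"],"tcp",s["tcp_pos"].round(4))
E
python3 -m crank '[[-1,[0,0,-0.4],[0,0,0.19]],[-1,[0,0,-0.4],[0,0,0.19]],[-1,[0,0,-0.4],[0,0,0.19]],[-1,[0,0,-0.4],[0,0,0.12]],[-1,[0,0,0],[0,0,0]]]'
python3 - <<'E'
from station import r
from h import *
delta(r,(.45,-.3,.33),173.5)
c=r.capture("wrist");o=-c["R"].T@c["t"];s=r.sense();print("cam rel tool",s["ee_rot"].T@(o-s["tcp_pos"]),(s["ee_rot"].T@c["R"].T).round(3))
E
```

```text
time_s: 0.75
tcp_pos: [0.262, -0.5695, 0.3898]
ee_rot: [[-0.994, 0.111, 0.006], [0.111, 0.994, -0.012], [-0.007, -0.011, -1.0]]
wrist_force: [-0.2, -0.1, -1.1]
gripper_width: 1.002
[[-1.565, 2.893, 0.578], 'xhead', np.float64(173.62), 'turn', np.float64(0.003)] F [-0.2  -0.05 -1.12] t 0.75 tcp [ 0.262  -0.5695  0.3898]
cam rel tool [ 6.75014030e-02 -1.58829475e-04 -1.65233591e-01] [[ 0.    -0.969 -0.247]
 [ 1.     0.001 -0.005]
 [ 0.006 -0.247  0.969]]
```

```bash
python3 - <<'E'
from station import r
from h import *
delta(r,(.62,-.285,.36),173.5)
E
```

```text
[[-3.246, 3.211, 0.259], 'xhead', np.float64(173.7), 'turn', np.float64(0.005)] F [ 0.2  -0.32 -0.93] t 0.8 tcp [ 0.262  -0.5684  0.3861]
```

```bash
python3 -m crank '[[-1,[-0.3,0.3,0.02],[0,0,0]],[-1,[-0.3,0.3,0.02],[0,0,0]],[-1,[-0.3,0.3,0.02],[0,0,0]],[-1,[-0.3,0.3,0.02],[0,0,0]],[-1,[-0.3,0.3,0.02],[0,0,0]],[-1,[-0.3,0.3,0.02],[0,0,0]],[-1,[-0.3,0.3,0.02],[0,0,0]],[-1,[-0.3,0.3,0.02],[0,0,0]]]'
python3 -m crank '[[-1,[-0.3,0.3,0.02],[0,0,0]],[-1,[-0.3,0.3,0.02],[0,0,0]],[-1,[-0.2,0.2,0.02],[0,0,0]],[-1,[0,0,0],[0,0,0]],[-1,[0,0,0],[0,0,0]],[-1,[0,0,0],[0,0,0]]]'
python3 - <<'E'
from station import r
from h import *
delta(r,(.62,-.285,.36),173.5)
import pickle
c=r.capture("wrist");pickle.dump(c,open("w1.pkl","wb"));cv2.imwrite("pics/w1.png",c["img"])
cv2.imwrite("pics/w1z.png",cv2.resize(c["img"][60:260,130:400],None,fx=2.9,fy=2.9,interpolation=cv2.INTER_CUBIC))
E
```

```text
time_s: 1.6
tcp_pos: [0.5273, -0.3538, 0.3649]
ee_rot: [[-0.994, 0.109, -0.002], [0.109, 0.994, 0.001], [0.002, 0.001, -1.0]]
wrist_force: [0.1, -1.1, 0.8]
gripper_width: 0.999
time_s: 2.2
tcp_pos: [0.614, -0.2853, 0.3602]
ee_rot: [[-0.994, 0.111, -0.001], [0.111, 0.994, 0.0], [0.001, -0.0, -1.0]]
wrist_force: [-0.0, 0.1, 0.4]
gripper_width: 1.003
[[-0.059, 0.01, 0.002], 'xhead', np.float64(173.65), 'turn', np.float64(0.003)] F [-0.04  0.07  0.41] t 2.2 tcp [ 0.614  -0.2853  0.3602]
```

View pics/w1.png

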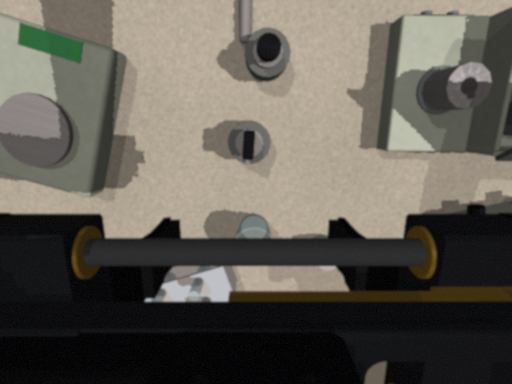

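The wrist view shows the keyed spindle at (249,143), the blank at (268,50), and the hub at (468,85). I'll zoom in on both.

```bash
python3 - <<'E'
import cv2,numpy as np
a=cv2.imread("pics/w1.png")
p=cv2.resize(a[113:173,214:284],None,fx=5.5,fy=5.5,interpolation=cv2.INTER_CUBIC)
q=cv2.resize(a[55:115,430:500],None,fx=5.5,fy=5.5,interpolation=cv2.INTER_CUBIC)
cv2.imwrite("pics/w1zz.png",np.clip(np.hstack([p,q]).astype(float)*1.4,0,255).astype(np.uint8)); 
E
```

```text
(no output)
```

View pics/w1zz.png

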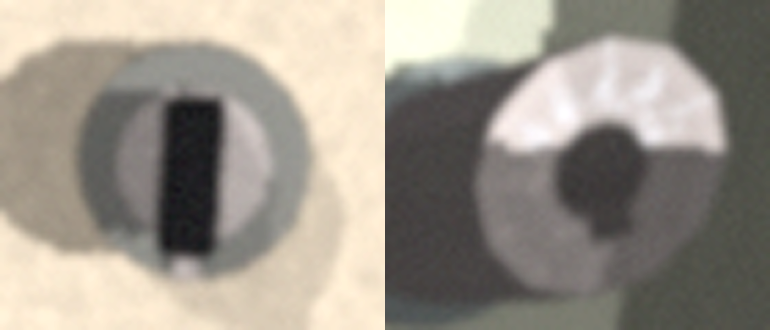

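```bash
python3 - <<'E'
from h import *
import pickle
c=pickle.load(open("w1.pkl","rb"))
P=lambda u,v:(214+u/5.5-.4,113+v/5.5-.4); Q=lambda u,v:(430+(u-385)/5.5-.4,55+v/5.5-.4)
a=onz(c,P(195,98),.111);b=onz(c,P(188,250),.111)
print("grip top",a,b,(a+b)/2,np.linalg.norm(a-b),np.degrees(np.arctan2(*(b-a)[1::-1])))
print("collar c",onz(c,P(193,168),.063), "tab",onz(c,P(187,265),.063))
e=[(485,150),(727,150),(613,37),(545,290),(480,175),(720,75),(670,45)]
pts=np.array([onz(c,Q(*x),.11)[:2] for x in e])
o=least_squares(lambda p:np.hypot(*(pts-p).T)-.0295,pts.mean(0));print("hub by rim",o.x,o.fun.round(4))
bc=onz(c,Q(601,167),.11);kw=onz(c,Q(609,238),.11)
print("bore",bc,"kw",kw,np.linalg.norm(kw-bc),np.degrees(np.arctan2(*(kw-bc)[1::-1])))
E
```

```text
grip top [ 0.56121651 -0.28610886  0.111     ] [ 0.59878182 -0.29217949  0.111     ] [ 0.57999917 -0.28914418  0.111     ] 0.038052665498404664 -9.179759140349816
collar c [ 0.58195519 -0.28980127  0.063     ] tab [ 0.60902209 -0.29461368  0.063     ]
hub by rim [0.53440318 0.01158614] [ 0.0003 -0.0005 -0.0003  0.0007  0.0004  0.0019 -0.0003]
bore [0.53438483 0.01066641 0.11      ] kw [0.55115969 0.01372648 0.11      ] 0.017051685247361163 10.33822473145998
```

```bash
python3 - <<'E'
from station import r
from h import *
p=[.5511,.1706,-.113]
def T(X):
    c,q=np.cos(p[2]),np.sin(p[2]); return np.array([p[0]+c*X[0]-q*X[1],p[1]+q*X[0]+c*X[1],X[2]])
delta(r,T((.07,-.05,.36)),173.5); 
prev=None
for a in np.arange(1.03,-.01,-.103):
    x=.1-.175*np.cos(a)+.008*np.sin(a)+.0095; z=.1005+.175*np.sin(a)+.008*np.cos(a)
    print(round(a,2),round(x,4),round(z,4), None if prev is None else (round((prev[0]-x)*10,3),round((prev[1]-z)*10,3)),T((x,-.05,z)).round(4)); prev=(x,z)
E
```

```text
[[0.431, 3.963, 0.006], 'xhead', np.float64(173.63), 'turn', np.float64(0.003)] F [-0.59 -0.52 -0.22] t 2.25 tcp [ 0.6139 -0.2856  0.3606]
1.03 0.0263 0.2546 None [0.5716 0.118  0.2546]
0.93 0.0109 0.2453 (np.float64(0.154), np.float64(0.094)) [0.5563 0.1197 0.2453]
0.82 -0.0035 0.2344 (np.float64(0.144), np.float64(0.109)) [0.542  0.1213 0.2344]
0.72 -0.0167 0.222 (np.float64(0.132), np.float64(0.123)) [0.5289 0.1228 0.222 ]
0.62 -0.0285 0.2084 (np.float64(0.118), np.float64(0.136)) [0.5171 0.1241 0.2084]
0.52 -0.0389 0.1937 (np.float64(0.104), np.float64(0.148)) [0.5068 0.1253 0.1937]
0.41 -0.0477 0.1779 (np.float64(0.088), np.float64(0.157)) [0.4981 0.1263 0.1779]
0.31 -0.0548 0.1613 (np.float64(0.071), np.float64(0.166)) [0.491  0.1271 0.1613]
0.21 -0.0602 0.1441 (np.float64(0.054), np.float64(0.172)) [0.4857 0.1277 0.1441]
0.1 -0.0637 0.1265 (np.float64(0.036), np.float64(0.177)) [0.4821 0.1281 0.1265]
0.0 -0.0655 0.1085 (np.float64(0.018), np.float64(0.18)) [0.4804 0.1283 0.1085]
```

```bash
python3 -m crank '[[1,[0.03,0.45,0],[0,0,0]],[1,[0.05,0.45,0],[0,0,0]],[1,[0.05,0.45,0],[0,0,0]],[1,[0.05,0.45,0],[0,0,0]],[1,[0.05,0.45,0],[0,0,0]],[1,[0.05,0.45,0],[0,0,0]],[1,[0.05,0.45,0],[0,0,0]],[1,[0.05,0.45,0],[0,0,0]]]'
python3 -m crank '[[1,[0.05,0.36,0],[0,0,0]],[1,[0,0,0.25],[0,0,0]],[1,[0,0,0.3],[0,0,0]],[1,[0,0,0.3],[0,0,0]],[1,[0,0,0.2],[0,0,0]],[1,[0,0,0],[0,0,0]],[1,[0,0,0],[0,0,0]]]'
python3 - <<'E'
from station import r
from h import *
delta(r,(.5716,.118,.2546),173.5)
cv2.imwrite("pics/s2.png",np.hstack([cv2.resize(r.capture("scene")["img"][100:270,190:360],(390,390)),cv2.resize(r.capture("side")["img"][110:280,170:340],(390,390))]))
E
```

```text
time_s: 3.05
tcp_pos: [0.616, 0.0777, 0.3615]
ee_rot: [[-0.994, 0.112, 0.001], [0.112, 0.994, 0.0], [-0.001, 0.001, -1.0]]
wrist_force: [0.6, -0.5, -0.5]
gripper_width: 0.354
time_s: 3.75
tcp_pos: [0.616, 0.1126, 0.2567]
ee_rot: [[-0.994, 0.111, 0.001], [0.111, 0.994, -0.0], [-0.001, -0.0, -1.0]]
wrist_force: [0.1, -0.5, 1.0]
gripper_width: 0.004
[[0.447, 0.004, 0.02], 'xhead', np.float64(173.64), 'turn', np.float64(0.003)] F [ 0.07 -0.53  0.99] t 3.75 tcp [0.616  0.1126 0.2567]
```

View pics/s2.png

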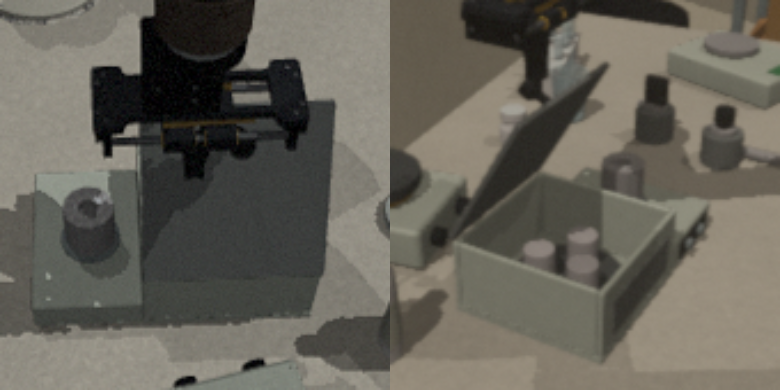

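The closed fingers are on the outer side of the lid and clear of the knob. Next I sweep toward the robot and down.

```bash
python3 -m crank '[[1,[0.15,0,0],[0,0,0]],[1,[0.15,0,0.02],[0,0,0]],[1,[0.1,0,0],[0,0,0]],[1,[0.077,0,0.047],[0,0,0]],[1,[0.077,0,0.047],[0,0,0]],[1,[0.072,0,0.055],[0,0,0]],[1,[0.072,0,0.055],[0,0,0]]]'
python3 - <<'E'
from station import r
from h import *
delta(r,(.5420,.1213,.2344),173.5)
cv2.imwrite("pics/s3.png",np.hstack([cv2.resize(r.capture("scene")["img"][100:270,190:360],(390,390)),cv2.resize(r.capture("side")["img"][110:280,170:340],(390,390))]))
E
```

```text
time_s: 4.55
tcp_pos: [0.5459, 0.1215, 0.2329]
ee_rot: [[-0.994, 0.11, 0.001], [0.11, 0.994, 0.0], [-0.0, 0.0, -1.0]]
wrist_force: [0.2, 0.9, 1.7]
gripper_width: 0.007
[[0.039, -0.006, -0.015], 'xhead', np.float64(173.69), 'turn', np.float64(0.004)] F [0.16 0.91 1.71] t 4.55 tcp [0.5459 0.1215 0.2329]
```

View pics/s3.png

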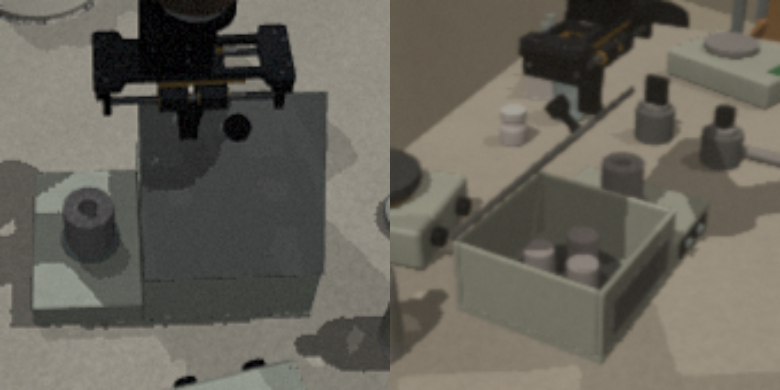

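The lid is following the fingers, now at about 0.85 rad. I'll keep going along the arc.

```bash
python3 -m crank '[[1,[0.07,0,0.055],[0,0,0]],[1,[0.066,0,0.06],[0,0,0]],[1,[0.066,0,0.062],[0,0,0]],[1,[0.06,0,0.068],[0,0,0]],[1,[0.059,0,0.068],[0,0,0]],[1,[0.052,0,0.074],[0,0,0]],[1,[0.052,0,0.074],[0,0,0]],[1,[0.044,0,0.078],[0,0,0]]]'
python3 -m crank '[[1,[0.044,0,0.078],[0,0,0]],[1,[0.036,0,0.083],[0,0,0]],[1,[0.036,0,0.083],[0,0,0]],[1,[0.027,0,0.086],[0,0,0]],[1,[0.027,0,0.086],[0,0,0]],[1,[0.018,0,0.088],[0,0,0]],[1,[0.018,0,0.088],[0,0,0]]]'
python3 - <<'E'
from station import r
from h import *
delta(r,(.4804,.1283,.1085),173.5)
cv2.imwrite("pics/s4.png",np.hstack([cv2.resize(r.capture("scene")["img"][100:270,190:360],(390,390)),cv2.resize(r.capture("side")["img"][110:280,170:340],(390,390))]))
E
```

```text
time_s: 5.45
tcp_pos: [0.4991, 0.1265, 0.1787]
ee_rot: [[-0.994, 0.11, -0.0], [0.11, 0.994, 0.0], [0.0, 0.0, -1.0]]
wrist_force: [0.5, -0.6, 0.8]
gripper_width: 0.007
time_s: 6.15
tcp_pos: [0.479, 0.1287, 0.1193]
ee_rot: [[-0.994, 0.11, -0.0], [0.11, 0.994, -0.0], [0.0, -0.0, -1.0]]
wrist_force: [0.8, -0.2, 0.2]
gripper_width: 0.008
[[-0.015, -0.002, 0.108], 'xhead', np.float64(173.69), 'turn', np.float64(0.004)] F [ 0.85 -0.16  0.16] t 6.15 tcp [0.479  0.1287 0.1193]
```

View pics/s4.png

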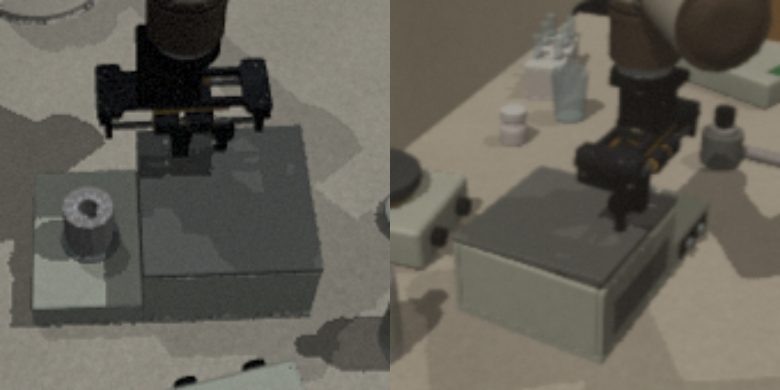

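```bash
python3 -m crank '[[1,[0,0,0.05],[0,0,0]],[1,[0,0,0.05],[0,0,0]],[1,[0,0,0.02],[0,0,0]],[1,[0,0,0.01],[0,0,0]],[1,[0,0,0],[0,0,0]]]'
python3 -c "
from station import r
print(r.sense()['wrist_force'])"
```

```text
time_s: 6.75
tcp_pos: [0.479, 0.1287, 0.1088]
ee_rot: [[-0.994, 0.109, 0.0], [0.109, 0.994, -0.0], [-0.0, -0.0, -1.0]]
wrist_force: [-5.0, 0.4, 11.9]
gripper_width: -0.0
[-5.01438979  0.36519614 11.94073004]
```

The lid is closed: the tip is at z=0.1088 with 12 N on it. I'll lift off and take a close look at the hub.

```bash
python3 -m crank '[[1,[0,0,-0.2],[0,0,0]],[1,[0,0,-0.4],[0,0,0]],[1,[0,0,-0.4],[0,0,0]],[-1,[-0.35,-0.35,0],[0,0,0]],[-1,[-0.35,-0.35,0],[0,0,0]],[-1,[-0.35,-0.35,0],[0,0,0]],[-1,[-0.05,-0.05,0],[0,0,0]],[-1,[0,0,0],[0,0,0]]]'
python3 - <<'E'
from station import r
from h import *
import pickle
delta(r,(.60,.004,.2),173.5)
c=r.capture("wrist");pickle.dump(c,open("w2.pkl","wb"));cv2.imwrite("pics/w2.png",c["img"])
cv2.imwrite("pics/side2.png",r.capture("side")["img"])
E
```

```text
time_s: 7.55
tcp_pos: [0.5767, 0.0059, 0.2061]
ee_rot: [[-0.994, 0.113, -0.001], [0.113, 0.994, -0.0], [0.001, -0.0, -1.0]]
wrist_force: [0.6, 0.6, 0.3]
gripper_width: 0.375
[[-0.233, 0.007, 0.06], 'xhead', np.float64(173.51), 'turn', np.float64(0.0)] F [0.61 0.64 0.31] t 7.55 tcp [0.5767 0.0059 0.2061]
```

View pics/w2.png

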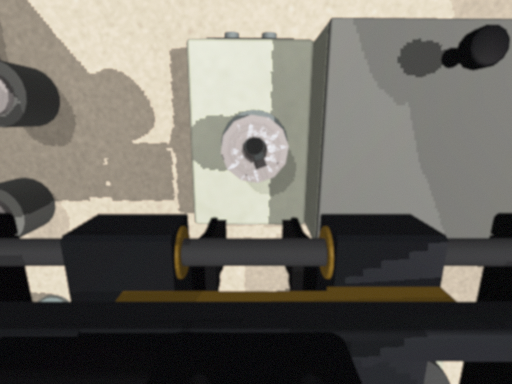

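View pics/side2.png

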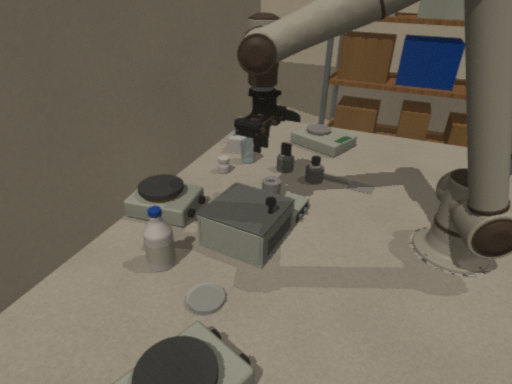

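The side view shows the lid shut. The wrist view has the hub at (255,147) with its keyway pointing down and slightly right. I'll measure it with a zoom.

```bash
python3 - <<'E'
import cv2
a=cv2.imread("pics/w2.png")
cv2.imwrite("pics/w2z.png",cv2.resize(a[105:190,210:300],None,fx=7,fy=7,interpolation=cv2.INTER_CUBIC))
E
```

```text
(no output)
```

View pics/w2z.png

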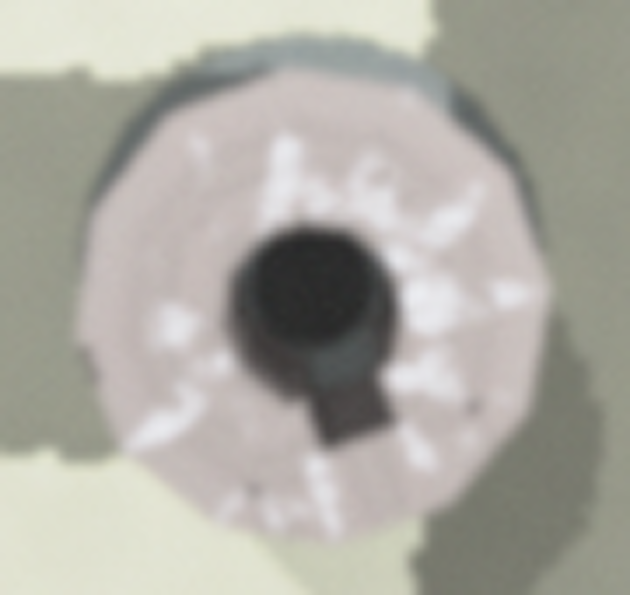

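```bash
python3 - <<'E'
from h import *
from station import r
import pickle
c=pickle.load(open("w2.pkl","rb"))
Q=lambda u,v:(210+u/7-.43,105+v/7-.43)
g=lambda L:np.array([onz(c,Q(*x),.11)[:2] for x in L])
pts=g([(231,305),(398,305),(314,226),(240,345),(390,350),(255,250),(372,255),(290,395)])
o=least_squares(lambda p:np.hypot(*(pts-p).T)-.011,pts.mean(0));print("bore",o.x,o.fun.round(4))
k=g([(328,444),(397,422)]);d=k.mean(0)-o.x;print("kw",k,np.linalg.norm(d),np.degrees(np.arctan2(d[1],d[0])))
e=k[1]-k[0];print(np.linalg.norm(e),np.degrees(np.arctan2(e[1],e[0]))-90)
s1=g([(305,405),(328,444)]);s2=g([(378,378),(397,422)])
for s in(s1,s2):
  e=s[1]-s[0];print(np.degrees(np.arctan2(e[1],e[0])))
rim=g([(80,330),(550,290),(330,541),(293,70),(205,508),(180,110)])
o=least_squares(lambda p:np.hypot(*(rim-p[:2]).T)-p[2],[*rim.mean(0),.029]);print("rim",o.x,o.fun.round(4))
E
```

```text
bore [0.53549441 0.01117443] [-0.0005 -0.0005 -0.0001 -0.0009 -0.0005 -0.0002 -0.0008 -0.0004]
kw [[0.55196763 0.01105138]
 [0.55014578 0.02004453]] 0.016165174804871573 15.697162670958493
0.00917583321877298 11.452148089539065
23.98490869973158
17.31100848961595
rim [0.53498841 0.01132514 0.0293072 ] [ 0.0003  0.0001  0.0002 -0.0002 -0.0005  0.0001]
```

```bash
python3 - <<'E'
from station import r
from h import *
delta(r,(.648,-.301,.2),170.7)
E
python3 -m crank '[[-1,[-0.13,-0.45,0],[0,0,0.02]],[-1,[-0.16,-0.45,0],[0,0,0.02]],[-1,[-0.16,-0.45,0],[0,0,0.02]],[-1,[-0.16,-0.45,0],[0,0,0]],[-1,[-0.16,-0.45,0],[0,0,0]],[-1,[-0.16,-0.45,0],[0,0,0]],[-1,[-0.1,-0.27,0],[0,0,0]],[-1,[0,0,0],[0,0,0]]]'
python3 -m crank '[[-1,[0,0,0],[0,0,0]],[-1,[0,0,0],[0,0,0]]]'
python3 - <<'E'
from station import r
from h import *
import pickle
delta(r,(.648,-.301,.2),170.7)
c=r.capture("wrist");pickle.dump(c,open("w3.pkl","wb"));cv2.imwrite("pics/w3.png",c["img"])
u=[int(x) for x in proj(c,(.58,-.289,.1))];print(u)
cv2.imwrite("pics/w3z.png",cv2.resize(c["img"][u[1]-45:u[1]+45,u[0]-45:u[0]+45],None,fx=6.5,fy=6.5,interpolation=cv2.INTER_CUBIC))
E
```

```text
[[-1.058, -2.987, 0.065], 'xhead', np.float64(173.68), 'turn', np.float64(0.066)] F [-0.21  0.59  0.05] t 7.65 tcp [0.5758 0.0076 0.2066]
time_s: 8.45
tcp_pos: [0.6359, -0.3032, 0.2062]
ee_rot: [[-0.987, 0.159, -0.001], [0.159, 0.987, -0.0], [0.001, -0.0, -1.0]]
wrist_force: [-0.6, 0.1, -0.0]
gripper_width: 0.999
time_s: 8.65
tcp_pos: [0.6361, -0.2994, 0.2074]
ee_rot: [[-0.988, 0.154, 0.0], [0.154, 0.988, 0.0], [-0.0, 0.0, -1.0]]
wrist_force: [-0.3, -0.3, 0.2]
gripper_width: 0.997
[[-0.12, 0.003, 0.074], 'xhead', np.float64(171.12), 'turn', np.float64(0.009)] F [-0.32 -0.31  0.23] t 8.65 tcp [ 0.6361 -0.2994  0.2074]
[255, 130]
```

View pics/w3z.png

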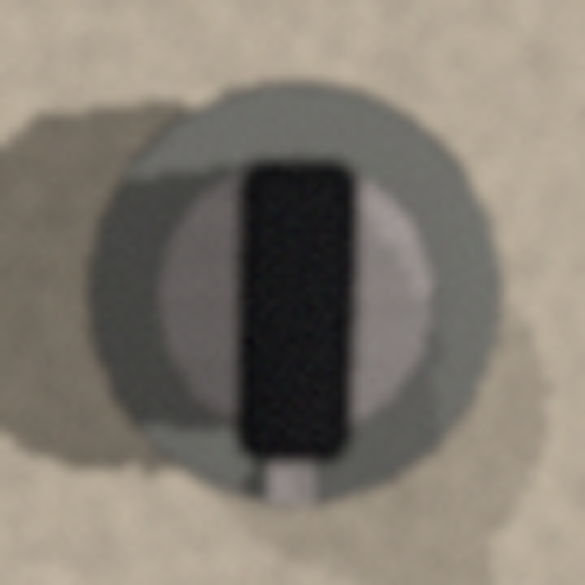

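```bash
python3 - <<'E'
from station import r
from h import *
import pickle
c=pickle.load(open("w3.pkl","rb"))
Q=lambda u,v:(210+u/6.5-.42,85+v/6.5-.42)
a=onz(c,Q(302,164),.111);b=onz(c,Q(296,455),.111)
print("grip",(a+b)/2,np.linalg.norm(b-a),np.degrees(np.arctan2(*(b-a)[1::-1])))
col=onz(c,Q(296,295),.063);print("collar",col)
tb=onz(c,Q(290,500),.063);m=(a+b)/2;print("tab",tb,np.degrees(np.arctan2(tb[1]-m[1],tb[0]-m[0])))
delta(r,((a+b)[0]/2,(a+b)[1]/2,.2),171.5)
E
```

```text
grip [ 0.5810488 -0.2893607  0.111    ] 0.03792996355008013 -9.917919333600256
collar [ 0.58048767 -0.28944965  0.063     ]
tab [ 0.61235538 -0.29532633  0.063     ] -10.78865535101614
[[0.56, 0.014, 0.076], 'xhead', np.float64(171.13), 'turn', np.float64(-0.008)] F [ 0.93 -0.68 -0.49] t 8.7 tcp [ 0.6361 -0.2994  0.2076]
```

```bash
python3 -m crank '[[-1,[0.4,0,0],[0,0,0.03]],[-1,[0.16,0.01,0],[0,0,0]],[-1,[0,0,0.35],[0,0,0]],[-1,[0,0,0.35],[0,0,0]],[-1,[0,0,0.3],[0,0,0]],[-1,[0,0,0.2],[0,0,0]],[-1,[0,0,0.14],[0,0,0]],[-1,[0,0,0],[0,0,0]]]'
python3 - <<'E'
from station import r
from h import *
delta(r,(.5808,-.2893,.072),169.8)
E
```

```text
time_s: 9.5
tcp_pos: [0.58, -0.2899, 0.0714]
ee_rot: [[-0.984, 0.179, -0.003], [0.179, 0.984, 0.001], [0.004, 0.0, -1.0]]
wrist_force: [-0.8, 0.3, -0.8]
gripper_width: 0.999
[[-0.007, 0.007, -0.006], 'xhead', np.float64(169.71), 'turn', np.float64(-0.002)] F [-0.82  0.25 -0.79] t 9.5 tcp [ 0.58   -0.2899  0.0714]
```

```bash
python3 -m crank '[[0.6,[0,0,0],[0,0,0]],[0.6,[0,0,0],[0,0,0]],[0.6,[0,0,0],[0,0,0]],[0.6,[0,0,0],[0,0,0]],[1,[0,0,0],[0,0,0]],[1,[0,0,0],[0,0,0]],[1,[0,0,0],[0,0,0]],[1,[0,0,0],[0,0,0]]]'
python3 - <<'E'
from station import r
from h import *
delta(r,(.5351,.0113,.2),194)
E
```

```text
time_s: 10.3
tcp_pos: [0.5809, -0.2913, 0.073]
ee_rot: [[-0.984, 0.18, -0.0], [0.18, 0.984, 0.0], [0.0, -0.0, -1.0]]
wrist_force: [0.3, -0.6, 0.2]
gripper_width: 0.359
[[0.995, 2.895, -1.27], 'xhead', np.float64(169.64), 'turn', np.float64(-0.541)] F [ 0.32 -0.59  0.15] t 10.3 tcp [ 0.5809 -0.2913  0.073 ]
```

```bash
python3 -m crank '[[1,[0,0,0],[0,0,0]],[1,[0,0,0],[0,0,0]],[1,[0,0,0],[0,0,0]],[1,[0,0,0],[0,0,0]],[1,[0,0,0],[0,0,0]]]'
python3 -m crank '[[1,[0,0,-0.1],[0,0,0]],[1,[0,0,-0.15],[0,0,0]],[1,[0,0,-0.25],[0,0,0]],[1,[0,0,-0.3],[0,0,0]],[1,[0,0,-0.3],[0,0,0]],[1,[0,0,-0.2],[0,0,0]],[1,[0,0,0],[0,0,0]],[1,[0,0,0],[0,0,0]]]'
python3 - <<'E'
from station import r
from h import *
delta(r,(.5351,.0113,.2),194)
cv2.imwrite("pics/s5.png",np.hstack([cv2.resize(r.capture("scene")["img"][140:270,60:190],(390,390)),cv2.resize(r.capture("side")["img"][70:200,220:350],(390,390))]))
cv2.imwrite("pics/w5.png",r.capture("wrist")["img"])
E
```

```text
time_s: 10.8
tcp_pos: [0.5809, -0.2911, 0.073]
ee_rot: [[-0.984, 0.18, -0.0], [0.18, 0.984, 0.0], [0.0, 0.0, -1.0]]
wrist_force: [0.3, 0.9, 0.4]
gripper_width: 0.18
time_s: 11.6
tcp_pos: [0.5804, -0.291, 0.2026]
ee_rot: [[-0.984, 0.18, -0.0], [0.18, 0.984, 0.001], [0.001, 0.001, -1.0]]
wrist_force: [0.3, 0.0, -3.3]
gripper_width: 0.182
[[0.99, 2.892, 0.029], 'xhead', np.float64(169.61), 'turn', np.float64(-0.542)] F [ 0.31  0.03 -3.31] t 11.6 tcp [ 0.5804 -0.291   0.2026]
```

View pics/s5.png

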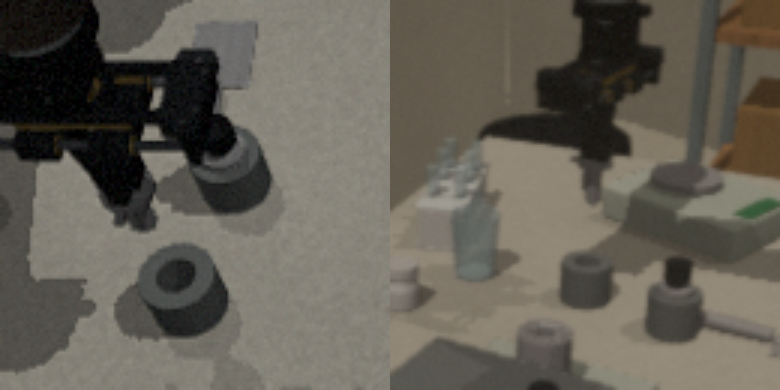

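```bash
python3 -m crank '[[1,[0,0,-0.05],[0,0,-0.18]],[1,[0,0,-0.05],[0,0,-0.18]],[1,[0,0,0],[0,0,-0.18]],[1,[0,0,0],[0,0,0]]]'
python3 - <<'E'
from station import r
from h import *
delta(r,(.5351,.0108,.21),194)
E
```

```text
time_s: 12.15
tcp_pos: [0.5804, -0.2911, 0.2116]
ee_rot: [[-0.971, -0.241, -0.002], [-0.241, 0.971, 0.001], [0.002, 0.001, -1.0]]
wrist_force: [-0.4, -0.1, -1.5]
gripper_width: 0.181
[[-0.286, 3.04, 0.02], 'xhead', np.float64(-166.08), 'turn', np.float64(-0.002)] F [-0.41 -0.11 -1.52] t 12.15 tcp [ 0.5804 -0.2911  0.2116]
```

```bash
python3 -m crank '[[1,[-0.03,0.2,0],[0,0,0]],[1,[-0.04,0.4,0],[0,0,0]],[1,[-0.04,0.45,0],[0,0,0]],[1,[-0.04,0.45,0],[0,0,0]],[1,[-0.04,0.45,0],[0,0,0]],[1,[-0.04,0.45,0],[0,0,0]],[1,[-0.04,0.4,0],[0,0,0]],[1,[-0.02,0.24,0],[0,0,0]]]'
python3 -m crank '[[1,[0,0,0],[0,0,0]],[1,[0,0,0.1],[0,0,0]],[1,[0,0,0.1],[0,0,0]],[1,[0,0,0],[0,0,0]],[1,[0,0,0],[0,0,0]]]'
python3 - <<'E'
from station import r
from h import *
import pickle
delta(r,(.5351,.0108,.192),194)
C={n:r.capture(n) for n in("scene","side")}; pickle.dump(C,open("c6.pkl","wb"))
for n in C: print(proj(C[n],(.5351,.0108,.11)))
cv2.imwrite("pics/s6.png",np.hstack([cv2.resize(C["scene"]["img"][145:215,195:265],(399,399),interpolation=cv2.INTER_CUBIC),cv2.resize(C["side"]["img"][130:200,235:305],(399,399),interpolation=cv2.INTER_CUBIC)]))
cv2.imwrite("pics/w6.png",r.capture("wrist")["img"])
E
```

```text
time_s: 12.95
tcp_pos: [0.5348, 0.0131, 0.2124]
ee_rot: [[-0.971, -0.24, -0.001], [-0.24, 0.971, 0.0], [0.001, 0.0, -1.0]]
wrist_force: [0.7, -0.3, -1.7]
gripper_width: 0.183
time_s: 13.45
tcp_pos: [0.5356, 0.0097, 0.1922]
ee_rot: [[-0.971, -0.239, -0.002], [-0.239, 0.971, -0.001], [0.002, -0.0, -1.0]]
wrist_force: [0.7, 0.5, -1.5]
gripper_width: 0.179
[[0.002, 0.012, 0.002], 'xhead', np.float64(-166.17), 'turn', np.float64(-0.004)] F [ 0.69  0.49 -1.49] t 13.45 tcp [0.5356 0.0097 0.1922]
[227.99718062 189.23865335]
[271.93054057 180.39112377]
```

View pics/s6.png

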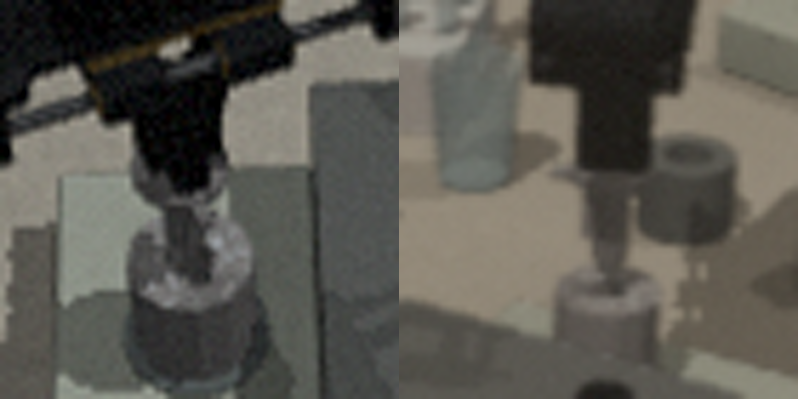

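View pics/w6.png

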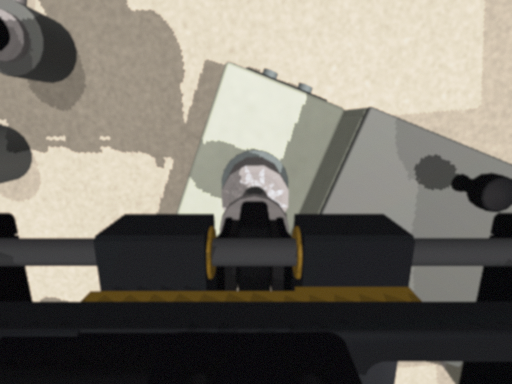

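```bash
python3 -m crank '[[1,[0,0,0.07],[0,0,0]],[1,[0,0,0.05],[0,0,0]],[1,[0,0,0.04],[0,0,0]],[1,[0,0,0.03],[0,0,0]],[1,[0,0,0.03],[0,0,0]],[1,[0,0,0],[0,0,0]]]'
python3 - <<'E'
from station import r
from h import *
delta(r,(.5351,.0108,.162),194); print(r.sense()["moment"])
E
```

```text
time_s: 14.2
tcp_pos: [0.5356, 0.0107, 0.1705]
ee_rot: [[-0.971, -0.241, -0.001], [-0.241, 0.971, -0.0], [0.001, 0.0, -1.0]]
wrist_force: [-0.2, -1.2, -2.1]
gripper_width: 0.179
[[0.004, 0.002, 0.085], 'xhead', np.float64(-166.06), 'turn', np.float64(-0.001)] F [-0.24 -1.17 -2.13] t 14.2 tcp [0.5356 0.0107 0.1705]
[-0.02785544  0.04209025  0.05373523]
```

The nose is about 7.5 mm into the bore with almost no force on it. I'll continue slowly.

```bash
python3 -m crank '[[1,[0,0,0.03],[0,0,0]],[1,[0,0,0.03],[0,0,0]],[1,[0,0,0.03],[0,0,0]],[1,[0,0,0.03],[0,0,0]],[1,[0,0,0],[0,0,0]]]'
python3 - <<'E'
from station import r
from h import *
delta(r,(.5351,.0108,.138),194); print(r.sense()["moment"])
E
```

```text
time_s: 14.7
tcp_pos: [0.5355, 0.0107, 0.1585]
ee_rot: [[-0.971, -0.241, -0.001], [-0.241, 0.971, -0.0], [0.001, 0.0, -1.0]]
wrist_force: [0.1, 1.5, -1.6]
gripper_width: 0.178
[[0.003, 0.002, 0.205], 'xhead', np.float64(-166.07), 'turn', np.float64(-0.001)] F [ 0.11  1.47 -1.56] t 14.7 tcp [0.5355 0.0107 0.1585]
[-0.02746702 -0.01914822  0.02317843]
```

```bash
python3 -m crank '[[1,[0,0,0.03],[0,0,0]],[1,[0,0,0.03],[0,0,0]],[1,[0,0,0.02],[0,0,0]],[1,[0,0,0],[0,0,0]]]'
python3 - <<'E'
from station import r
from h import *
delta(r,(.5351,.0108,.138),194); print(r.sense()["moment"])
E
```

```text
time_s: 15.1
tcp_pos: [0.5356, 0.0107, 0.1506]
ee_rot: [[-0.971, -0.241, -0.001], [-0.241, 0.971, -0.0], [0.001, 0.0, -1.0]]
wrist_force: [-0.0, -0.2, -1.8]
gripper_width: 0.182
[[0.004, 0.002, 0.126], 'xhead', np.float64(-166.07), 'turn', np.float64(-0.001)] F [-0.05 -0.17 -1.82] t 15.1 tcp [0.5356 0.0107 0.1506]
[ 0.00952643  0.00580487 -0.01129663]
```

There is no resistance and the nose is about 27 mm deep, so the key is in the keyway. Next I push onto the plunger, at TCP about 0.138, and seat the collar at about 0.128.

```bash
python3 -m crank '[[1,[0,0,0.04],[0,0,0]],[1,[0,0,0.04],[0,0,0]],[1,[0,0,0.04],[0,0,0]],[1,[0,0,0.03],[0,0,0]],[1,[0,0,0],[0,0,0]]]'
python3 -m crank '[[1,[0,0,0.03],[0,0,0]],[1,[0,0,0.02],[0,0,0]],[1,[0,0,0.01],[0,0,0]],[1,[0,0,0],[0,0,0]]]'
python3 - <<'E'
from station import r
from h import *
delta(r,(.5351,.0108,.128),194); print(r.sense()["moment"])
E
```

```text
time_s: 15.6
tcp_pos: [0.5359, 0.0107, 0.1362]
ee_rot: [[-0.97, -0.241, -0.0], [-0.241, 0.97, -0.0], [0.0, -0.0, -1.0]]
wrist_force: [-1.4, 0.7, 1.9]
gripper_width: 0.178
time_s: 16.0
tcp_pos: [0.5359, 0.0107, 0.1306]
ee_rot: [[-0.97, -0.241, 0.0], [-0.241, 0.97, -0.0], [-0.0, -0.0, -1.0]]
wrist_force: [-2.7, 1.0, 6.1]
gripper_width: 0.177
[[0.008, 0.003, 0.026], 'xhead', np.float64(-166.04), 'turn', np.float64(-0.001)] F [-2.75  1.01  6.08] t 16.0 tcp [0.5359 0.0107 0.1306]
[ 0.19208318  0.8502078  -0.00466445]
```

```bash
python3 -m crank '[[1,[0,0,0.02],[0,0,0]],[1,[0,0,0.015],[0,0,0]],[1,[0,0,0],[0,0,0]],[1,[0,0,0],[0,0,0]]]'
python3 - <<'E'
from station import r
from h import *
delta(r,(.5351,.0108,.128),194); print(r.sense()["moment"])
C={n:r.capture(n) for n in("scene","side")}
cv2.imwrite("pics/s7.png",np.hstack([cv2.resize(C["scene"]["img"][145:215,195:265],(399,399),interpolation=cv2.INTER_CUBIC),cv2.resize(C["side"]["img"][130:200,235:305],(399,399),interpolation=cv2.INTER_CUBIC)]))
E
```

```text
time_s: 16.4
tcp_pos: [0.536, 0.0107, 0.128]
ee_rot: [[-0.97, -0.241, 0.001], [-0.241, 0.97, -0.0], [-0.001, -0.001, -1.0]]
wrist_force: [-4.0, 1.4, 9.6]
gripper_width: 0.183
[[0.009, 0.003, -0.0], 'xhead', np.float64(-166.03), 'turn', np.float64(-0.001)] F [-3.98  1.38  9.56] t 16.4 tcp [0.536  0.0107 0.128 ]
[ 0.24757153  1.33858971 -0.02205705]
```

View pics/s7.png

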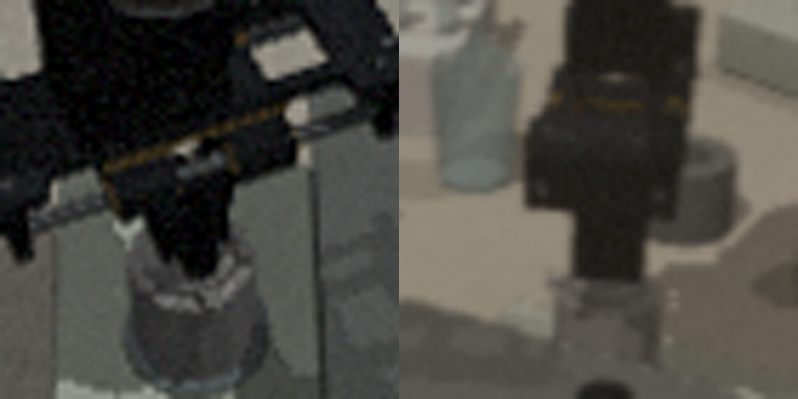

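The collar is on the hub and the axial force is above the spring's maximum. There is a 4 N side force, so I'll relieve it and press slightly more.

```bash
python3 -m crank '[[1,[0.006,0,0.005],[0,0,0]],[1,[0.004,0,0.005],[0,0,0]],[1,[0,0,0],[0,0,0]],[1,[0,0,0],[0,0,0]]]'
python3 - <<'E'
from station import r
from h import *
delta(r,(.5351,.0108,.128),194); print(r.sense()["moment"])
E
```

```text
time_s: 16.9
tcp_pos: [0.536, 0.0107, 0.1279]
ee_rot: [[-0.97, -0.242, 0.003], [-0.242, 0.97, 0.0], [-0.003, -0.001, -1.0]]
wrist_force: [-4.1, 1.7, 11.9]
gripper_width: 0.179
[[0.008, 0.003, -0.001], 'xhead', np.float64(-166.0), 'turn', np.float64(0.0)] F [-4.07  1.7  11.92] t 16.9 tcp [0.536  0.0107 0.1279]
[ 0.4355237   1.37288177 -0.02049879]
```

```bash
python3 -m crank '[[1,[0,0,0],[0,0,0]],[1,[0,0,0],[0,0,0]],[1,[0,0,0],[0,0,0]]]'
python3 - <<'E'
from station import r
from h import *
C={n:r.capture(n) for n in("scene","side")}
cv2.imwrite("pics/s8.png",np.hstack([cv2.resize(C["scene"]["img"],(400,300)),cv2.resize(C["side"]["img"],(400,300))]))
s=r.sense();print(s["tcp_pos"],s["wrist_force"],s["gripper_width"])
E
```

```text
time_s: 17.2
tcp_pos: [0.536, 0.0107, 0.1279]
ee_rot: [[-0.97, -0.242, 0.003], [-0.242, 0.97, 0.0], [-0.003, -0.001, -1.0]]
wrist_force: [-3.6, 1.2, 12.3]
gripper_width: 0.181
[0.53597431 0.01071064 0.12789686] [-3.14257699  1.34315054 12.22885923] 0.18293882328893935
```

View pics/s8.png

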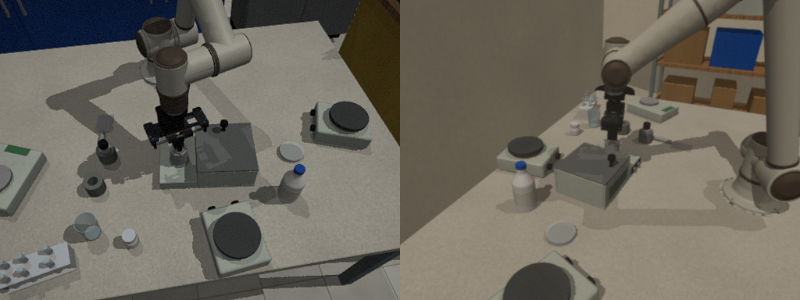

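The lid is shut, the spindle is held down in the hub, and the other objects are where they were. I'm handing in.

```bash
python3 -c "
from station import r
print(r.finish_job()); s=r.sense(); print(s['time_s'],s['tcp_pos'],s['wrist_force'],s['gripper_width'])"
```

```text
the job is handed in; nothing more can be done
None
the job is handed in; nothing more can be done
```

I closed the lid with shut fingers and moved the keyed spindle into the hub with its key in the keyway. I handed the job in at about 17 s, still gripping the spindle and pressing it down.

- **Lid:** I lowered it slowly until the fingers stopped on it (TCP z 0.1088 m, about 12 N). The side view taken just before hand-in shows it shut.
- **Spindle:** The key went into the keyway on the first try, with no need to search for the angle. The TCP stopped at z 0.128 m, the height I had worked out for the collar sitting on the hub. The axial force was about 12 N, above the spring's 9.6 N maximum. Tilt was about 0.003 rad, and the grip opening was steady at about 0.18.
- **Side force:** About 3–4 N sideways remained on the spindle. A small correction did not remove it, so I left it.
- **Other objects:** They look undisturbed in the last scene and side pictures; I did not measure their positions again.

The hand-in gave no verdict, and the robot accepts no further commands, so I have no readings from after it.

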